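# Turn the shower's ring-bound sign to free

### The job

The outdoor shower is free again: on the ring-bound sign with the red leaf, take the leaf by its cork toggle and turn it right over across the rings, so that it lies flat on the other side with its green face up, and let go. Leave the similar sign with the blue leaf as it is.

Things in the scene. Friction and masses are not known exactly. Their poses are not given: they have to be found in the camera images.
- shower_board: Dark teak stand of the shower sign: 100 (x) x 210 (y) x 54 mm high, screwed to the bench, three steel rings across its middle, the red leaf lying on its +y half, the toggle overhanging that end. Origin: centre of its underside, on the bench; z up. The ring hinge line runs along its x axis, 60 mm above the origin.
- shower_leaf (a joint): Stiff red leaf on the rings: 90 mm along the hinge, reaching 6 to 108 mm from the hinge line, 4 mm thick, 60 to 130 g. Rad: 0 = flat on the stand's +y side, red face (white bar) up; pi/2 = upright; pi = flat on the -y side, green face (white disc) up. Stops at 0 and pi. Swings freely, lightly damped, and falls to the side it leans to.
- shower_toggle (a point): Centre of that leaf's toggle: cork cylinder 20 mm in diameter, 30 mm long parallel to the hinge, on a thin stem 32 mm past the leaf's edge, 140 mm from the hinge line. Pinched from above on its two flat ends it turns between the fingers as the leaf swings, so the gripper can point down throughout. Axes: the stand's at joint 0; they turn with the leaf.
- bath_leaf (a joint): Leaf of the bystander sign: same stand, leaf, toggle and joint meaning, but blue (white square) on top, yellow below; at 0, to stay there. The signs stand left and right, about 0.4 m apart, and may change places. Beyond them are a soap dispenser, tumbler, dish and comb, under 180 mm tall, clear of the work.

How it is judged:
At the end, for the whole second after the job is handed in: The red leaf has been turned over and lies at rest within 10 degrees of flat on the other side, green face up, and the blue leaf lies within 10 degrees of where it was (value of joint shower_leaf above 2.967 rad and velocity of joint shower_leaf between -0.1 and 0.1 rad/s and value of joint bath_leaf below 0.175 rad); the robot touches nothing.
It fails at once if the blue leaf is lifted more than 20 degrees (value of joint bath_leaf above 0.35 rad).
It also fails if it takes over 43 s, if anything falls off the work surface, if the arm or the gripper's body presses on something with over 40 N, if the wrist force passes 120 N, or if a joint passes its speed limit or range.

### The arm

A 6-joint arm with a two-finger parallel gripper is mounted at the origin on the work surface. World frame = base frame: x ahead of the robot, y to its left, z up, the work surface at z = 0. Lengths are in m, angles in rad, forces in N, time in s.
With the tool pointing down it reaches from about 0.375 to 0.975 m from the base axis. Payload 3.8 kg.
Tool frame: the origin (TCP) lies at the very end of the fingers, on their centre line; the grasp point (between the pads) lies 19 mm behind it (bot.grip_point_offset is the distance from the TCP to the grasp point, in m); z points along the fingers, x is the direction in which the jaws open and shut, and the axes are right-handed (so a half turn about z gives the same grasp; the last joint's range is limited). The gripper opens to 85 mm and grips with 20 to 120 N. Pads are 22 mm wide; open, the fingers measure 114 mm over their backs; the gripper's body (76 mm by 85 mm) begins 54 mm behind the grasp point. The pads swing forward as they close: fully open they stand 13 mm farther back than shut.
Start: joints at [-0.037, 0.264, 1.604, -0, 1.274, -0.037], TCP at [0.675, -0, 0.211] pointing down, gripper open.
Joint ranges: [-2.63, 2.63], [-0.94, 2.18], [0.31, 2.57], [-1.31, 4.45], [0, 2.66], [-2.55, 2.55]. Speed limits (rad/s): [2.57, 2.57, 3.14, 3.14, 3.14, 3.14].

### API

Orientations are given as a rotation vector (axis times angle).
In Python, from workcell import bot, read_camera gives the robot as it stands.
- The arm moves only by the tool arm_command, never from a script. Its argument "rows" is a list of rows, each an object with "delta_rot": the turn, a rotation vector about the tool's x, y, z in rad, a list of three; "xyz": the shift along the tool's x, y, z in m, a list of three; "gripper": the finger opening in m, from 0 to 0.0854. A call has 1 to 12 rows; each row shifts and turns the commanded pose from where the row before left it, along the tool's axes as they then stand; what a row does not reach is not made up. A row lasts 1/10 s, in which the tool goes at most 50 mm and 8.59 degrees, less where a joint would pass 70% of its speed; a pose out of reach is approached as far as the arm can. A call is refused whole if a number of a shift passes 0.05 or a number of a turn 0.15, either way. A call with a gripper value outside its range is refused whole. The fingers move at their own pace and stop on an object; "force" is the grip in N (left out, the last holds). Time passes only in rows, so rows that do not move let the fingers close. It gives the time, the measured TCP pose, the force and the opening at its end, in the units of the state.
- bot.read_state(): the state, without advancing time (a new reading comes with each control period).
- read_camera(name): name is "scene" or "side" or "wrist"; returns a dict with "pixels" (400x640x3 uint8, red, green, blue), "range_z" (400x640 float32, m along the optical axis (not along the pixel's ray), 0 where there is no reading), "intrinsics" (3x3 intrinsics, pixels), "camera_from_world" (4x4, takes a point from world to camera coordinates). Camera axes: x right, y up, looking along -z (the intrinsics and any distortion apply to the point x, -y, -z); pixel columns grow to the right and rows downward; lengths in m; the calibration is good to about 2 mm. A picture is of the moment at which its call begins.
- bot.finish_job(): hands the job in, once; it reports no verdict.
The state is a dict: "time": time; "q": joint angles; "joint_vel": joint speeds; "joint_torque": joint torques, N m; "tool_pos": TCP position; "tcp_rot": TCP orientation; "wrist_force": force on the tool from outside, world axes, zero at the start; "torque": the same for the moment, N m; "width": opening from 0.0 (shut) to 1.0 (fully open).
Only numpy, scipy, OpenCV 4.12 (cv2) and the standard library are available. Lean on these libraries where they do the work, as an engineer would, in place of code of your own. Each camera call takes 0.05 s, during which the arm holds its last target.

## Working session

There is one attempt and no reset: what is moved stays moved. The work goes in short steps, Python scripts to look and compute and a tool call to move; the robot and the scene stay as the last step left them, time stands still between calls to the robot, and variables do not carry over. Pictures are saved under pics/ and viewed, and the job is handed in when it is done.

Besides the shell and the picture viewer there is one more tool, called after ">>>" as name(argument=value, ...), one argument or row to a line, values as JSON. arm_command: Moves the arm, as the interface text tells. Its arguments: {"type":"object","properties":{"rows":{"type":"array","items":{"type":"object","properties":{"delta_rot":{"type":"array","items":{"type":"number"}},"xyz":{"type":"array","items":{"type":"number"}},"gripper":{"type":"number"}}}},"force":{"type":"number"}},"required":["rows"]}

```bash
ls; mkdir -p pics; cat > h.py <<'E'
import numpy as np,cv2
from workcell import bot, read_camera
def snap(n,f):
    c=read_camera(n); cv2.imwrite(f'pics/{f}.png',c['pixels'][:,:,::-1]); np.savez(f'pics/{f}.npz',**c); return c
def pt(c,u,v):
    K=c['intrinsics'];z=float(c['range_z'][int(v),int(u)])
    p=np.array([(u-K[0,2])/K[0,0]*z,-(v-K[1,2])/K[1,1]*z,-z,1])
    return (np.linalg.inv(c['camera_from_world'])@p)[:3]
E
python3 - <<'E'
from h import *
print(bot.read_state()); 
for n in ['scene','side']: c=snap(n,n+'0');print(c['intrinsics'],c['camera_from_world'])
E
```

```text
pics
{'time': 0.0, 'q': array([-3.68864604e-02,  2.64774190e-01,  1.60539123e+00,  1.80984697e-06,
        1.27371074e+00, -3.69092126e-02]), 'joint_vel': array([ 4.19696353e-04, -9.70360427e-05, -1.76358171e-03,  6.49571936e-04,
        1.03521628e-03, -1.00347709e-03]), 'joint_torque': array([ 6.10465631e-04, -5.15121067e+01, -3.67308676e+01, -4.07824507e-05,
        1.31324201e-02,  1.46811578e-05]), 'tool_pos': array([6.74210166e-01, 3.70743398e-05, 2.09838611e-01]), 'tcp_rot': array([-3.14150464e+00, -3.49028890e-05,  3.58428808e-03]), 'wrist_force': array([ 0.13148845, -0.21476192,  0.28917499]), 'torque': array([-0.0290835 , -0.02149719, -0.05269813]), 'width': 0.9970668550872417}
[[483.01259597   0.         322.19405674]
 [  0.         483.01259597 195.96714144]
 [  0.           0.           1.        ]] [[-0.64659673  0.7628027   0.00668606  0.27710373]
 [-0.44132138 -0.38121049  0.81235091  0.19180836]
 [ 0.62221226  0.52231274  0.5831306  -1.48364362]
 [ 0.          0.          0.          1.        ]]
[[495.77139441   0.         322.65151307]
 [  0.         495.77139441 212.79833126]
 [  0.           0.           1.        ]] [[ 0.70407509 -0.71008165 -0.0078938  -0.32690754]
 [ 0.37230817  0.35964741  0.85559358 -0.27211946]
 [-0.60470232 -0.60534105  0.51758798 -0.88581607]
 [ 0.          0.          0.          1.        ]]
```

View pics/scene0.png

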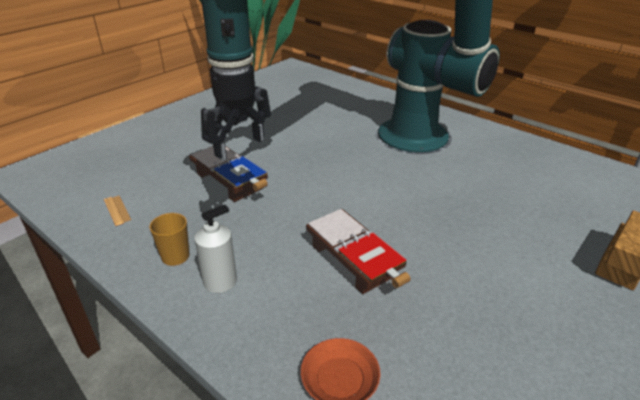

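View pics/side0.png

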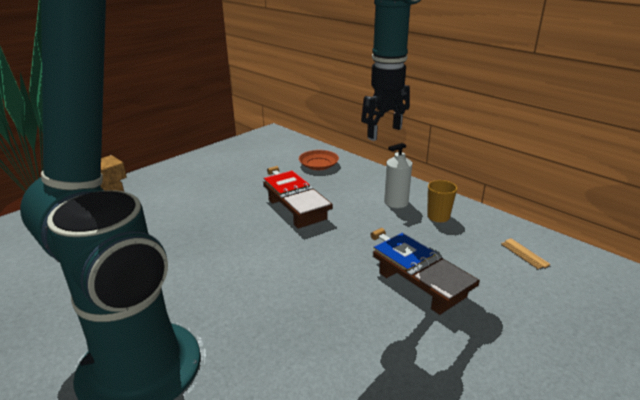

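The scene view shows the red sign at about (360,248) with its toggle at (400,279), and the blue sign at (232,172). In the side view the red leaf is at (287,182) with its toggle at (272,171). Next I'll measure the red sign.

```bash
python3 - <<'E'
from h import *
for f in ['scene0','side0']:
    c=dict(np.load(f'pics/{f}.npz')); im=c['pixels'].astype(int)
    m=((im[:,:,0]>150)&(im[:,:,1]<60)&(im[:,:,2]<60)).astype(np.uint8)
    n,l,st,ce=cv2.connectedComponentsWithStats(m); i=1+np.argmax(st[1:,4]); m=cv2.morphologyEx((l==i).astype(np.uint8),cv2.MORPH_CLOSE,np.ones((9,9)))
    vs,us=np.nonzero(m); P=np.array([pt(c,u,v) for u,v in zip(us,vs)])
    r=cv2.minAreaRect((P[:,:2]*1000).astype(np.float32)); print(f,st[i],'rect',r,'zmed',np.median(P[:,2]),len(P))
    print(cv2.boxPoints(r))
    u0,v0,w,h=(300,190,130,110) if f=='scene0' else (240,150,110,90)
    cv2.imwrite(f'pics/{f}c.png',cv2.resize(c['pixels'][v0:v0+h,u0:u0+w,::-1],None,fx=6,fy=6,interpolation=cv2.INTER_CUBIC)[:600])
    # cork: 
    hsv=cv2.cvtColor(c['pixels'],cv2.COLOR_RGB2HSV)
    u0,v0,u1,v1=(385,268,415,292) if f=='scene0' else (260,163,284,180)
    for v in range(v0,v1):
        for u in range(u0,u1):
            h_,s,va=hsv[v,u]
            if 8<h_<22 and s>90 and va>90: 
                p=pt(c,u,v); print(u,v,np.round(p*1000).astype(int),end=';')
    print()
E
```

```text
scene0 [ 340  234   66   45 1267] rect ((841.6114501953125, 453.8468933105469), (771.4063720703125, 125.3190689086914), 37.12322235107422) zmed 0.06146904690810934 1516
[[ 496.25815  271.0239 ]
 [ 571.8921   171.10208]
 [1186.9647   636.6699 ]
 [1111.3308   736.5917 ]]
404 272 [592 337  69];405 272 [591 339  70];402 273 [595 335  68];403 273 [596 337  70];404 273 [594 339  70];405 273 [593 340  70];406 273 [592 342  70];401 274 [600 336  70];402 274 [597 337  68];403 274 [596 338  68];404 274 [597 340  70];405 274 [595 342  70];406 274 [592 342  68];407 274 [592 344  68];399 275 [605 335  70];400 275 [602 335  68];401 275 [602 337  69];402 275 [600 338  68];403 275 [600 340  70];404 275 [597 341  68];405 275 [597 343  69];406 275 [595 344  68];407 275 [594 345  68];408 275 [590 345  66];398 276 [607 334  69];399 276 [606 336  69];400 276 [604 337  68];401 276 [604 339  70];402 276 [602 340  69];403 276 [603 342  71];404 276 [597 341  66];405 276 [596 343  66];406 276 [596 345  68];407 276 [597 347  70];408 276 [592 347  66];409 276 [594 349  68];396 277 [613 333  70];397 277 [611 335
[... 2548 characters left out ...]
90955 314.14517]]
275 166 [606 332  71];276 166 [607 328  72];277 166 [613 330  69];272 167 [598 335  70];273 167 [602 336  68];274 167 [600 328  71];275 167 [604 330  69];276 167 [608 330  68];277 167 [614 332  65];269 168 [588 336  70];270 168 [590 334  70];271 168 [592 332  70];272 168 [593 329  70];273 168 [597 330  68];274 168 [600 329  68];275 168 [600 325  69];276 168 [605 326  67];277 168 [607 324  67];268 169 [585 338  67];269 169 [585 333  69];270 169 [586 330  69];271 169 [591 332  67];272 169 [593 329  67];273 169 [596 329  66];274 169 [599 328  66];275 169 [602 328  64];276 169 [600 320  68];269 170 [581 329  68];270 170 [587 331  65];271 170 [593 334  62];272 170 [591 327  65];
```

```bash
python3 - <<'E'
from h import *
c=dict(np.load('pics/scene0.npz')); im=c['pixels'].astype(int)
V,U=np.mgrid[215:295,300:420]
P=np.array([pt(c,u,v) for u,v in zip(U.ravel(),V.ravel())]); C=im[215:295,300:420].reshape(-1,3)
red=(C[:,0]>130)&(C[:,1]<70)&(C[:,2]<70)&(abs(P[:,2]-.062)<.006)
r=cv2.minAreaRect((P[red,:2]*1000).astype(np.float32));print('red',r)
# top plane all z>0.045: whole sign
t=(P[:,2]>.05)&(P[:,2]<.075)&(P[:,0]<.8)
print('sign',cv2.minAreaRect((P[t,:2]*1000).astype(np.float32)),t.sum())
hsv=cv2.cvtColor(c['pixels'],cv2.COLOR_RGB2HSV)[215:295,300:420].reshape(-1,3).astype(int)
k=(hsv[:,0]>8)&(hsv[:,0]<22)&(hsv[:,1]>90)&(hsv[:,2]>90)&(P[:,2]>.055)&(U.ravel()>385)&(V.ravel()>268)
Q=P[k]; print('cork',cv2.minAreaRect((Q[:,:2]*1000).astype(np.float32)),Q.mean(0))
for n,s in (('red',red),('cork',k)):
    X=P[s,:2]-P[s,:2].mean(0); w,v=np.linalg.eigh(X.T@X/len(X)); print(n,P[s].mean(0),np.sqrt(w),np.degrees(np.arctan2(v[1],v[0])))
E
```

```text
red ((583.4798583984375, 258.83056640625), (102.64938354492188, 89.339599609375), 75.6101303100586)
sign ((573.9688110351562, 225.1705322265625), (255.8765106201172, 101.07068634033203), 75.71580505371094) 3589
cork ((604.0903930664062, 340.8941955566406), (17.138273239135742, 30.222652435302734), 71.79520416259766) [0.60586454 0.34192921 0.06584807]
red [0.58671853 0.26119021 0.06133953] [0.02694624 0.03071893] [165.48070723  75.48070723]
cork [0.60586454 0.34192921 0.06584807] [0.00443083 0.00885758] [-107.51991693  162.48008307]
```

View pics/scene0c.png

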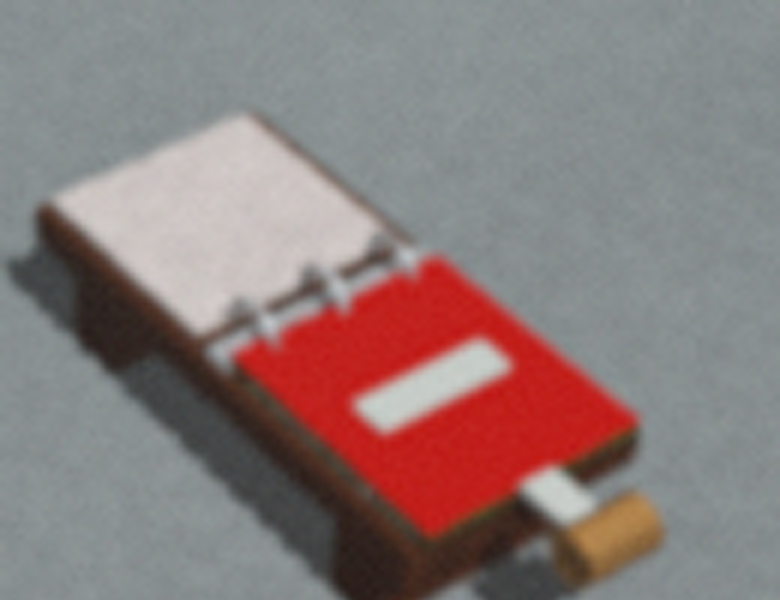

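The cork centre in the crop is at about (605,540), between two clear flat ends. The stand's yaw is about -14.4°, the hinge is at (0.569, 0.2035, 0.060) and the toggle at (0.604, 0.339, 0.060). I'll move above the toggle and turn the jaws parallel to the hinge.

>>> arm_command(
  rows=[
    {"xyz": [-0.0088, -0.0424, 0], "gripper": 0.0854},
    {"xyz": [-0.0088, -0.0424, 0]},
    {"xyz": [-0.0088, -0.0424, 0]},
    {"xyz": [-0.0088, -0.0424, 0]},
    {"xyz": [-0.0088, -0.0424, 0]},
    {"xyz": [-0.0088, -0.0424, 0]},
    {"xyz": [-0.0088, -0.0424, 0]},
    {"xyz": [-0.0088, -0.0424, 0]},
    {"delta_rot": [0, 0, 0.125]},
    {"delta_rot": [0, 0, 0.126]},
    {"xyz": [0, 0, 0.0]},
    {"xyz": [0, 0, 0]},
  ],
  force=25,
)

```text
invalid input
```

```bash
cat > st.py <<'E'
from h import *
from scipy.spatial.transform import Rotation as R
s=bot.read_state(); M=R.from_rotvec(s['tcp_rot']).as_matrix()
print(s['time'],s['tool_pos'],s['wrist_force'],s['width']*85.4); print(M.round(3))
g=s['tool_pos']+M[:,2]*-.019
h=np.array([.569,.2035,.060]); d=np.array([.2487,.9686,0]); n=np.array([.9686,-.2487,0])
e=g-h; print('grip rel hinge: x %.1f y %.1f z %.1f mm, r %.1f ang %.1f'%(e@n*1e3,e@d*1e3,e[2]*1e3,np.hypot(e@d,e[2])*1e3,np.degrees(np.arctan2(e[2],e@d))))
print('q',s['q'].round(2))
E
python3 st.py; python3 -c "
from h import *
snap('wrist','w1');snap('scene','s1')"
```

```text
0.1 [6.74308066e-01 2.61330903e-05 2.09945810e-01] [-0.32308079  0.19145619 -0.22279918] 85.41458718601052
[[ 1.    -0.    -0.002]
 [-0.    -1.     0.   ]
 [-0.002 -0.    -1.   ]]
grip rel hinge: x 152.6 y -170.9 z 168.9 mm, r 240.3 ang 135.3
q [-0.04  0.26  1.61  0.    1.27 -0.04]
```

View pics/w1.png

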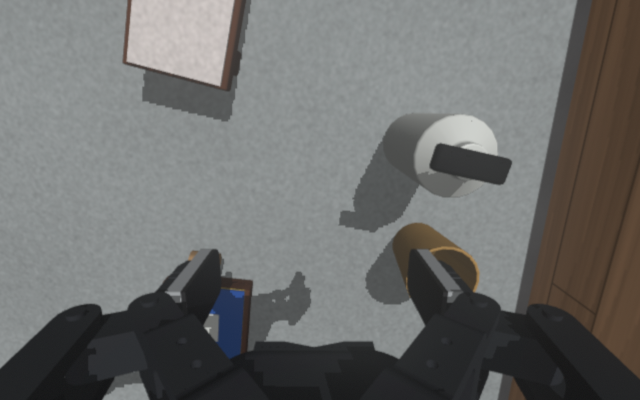

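The call was refused, so each row probably needs all its fields. The wrist view shows the dispenser head at (470,165), to the right of the path and clear of it.

>>> arm_command(
  rows=[
    {"xyz": [-0.0088, -0.0424, 0], "delta_rot": [0, 0, 0], "gripper": 0.085},
    {"xyz": [-0.0088, -0.0424, 0], "delta_rot": [0, 0, 0], "gripper": 0.085},
    {"xyz": [-0.0088, -0.0424, 0], "delta_rot": [0, 0, 0], "gripper": 0.085},
    {"xyz": [-0.0088, -0.0424, 0], "delta_rot": [0, 0, 0], "gripper": 0.085},
    {"xyz": [-0.0088, -0.0424, 0], "delta_rot": [0, 0, 0], "gripper": 0.085},
    {"xyz": [-0.0088, -0.0424, 0], "delta_rot": [0, 0, 0], "gripper": 0.085},
    {"xyz": [-0.0088, -0.0424, 0], "delta_rot": [0, 0, 0], "gripper": 0.085},
    {"xyz": [-0.0088, -0.0424, 0], "delta_rot": [0, 0, 0], "gripper": 0.085},
    {"xyz": [0, 0, 0], "delta_rot": [0, 0, 0.125], "gripper": 0.085},
    {"xyz": [0, 0, 0], "delta_rot": [0, 0, 0.126], "gripper": 0.085},
    {"xyz": [0, 0, 0], "delta_rot": [0, 0, 0], "gripper": 0.085},
  ],
  force=25,
)

```text
time: 1.3
tool_pos: [0.6041, 0.3398, 0.2107]
tcp_rot: [3.117, -0.392, -0.001]
wrist_force: [0.7, -0.2, -0.1]
width: 0.998
```

```bash

python3 st.py; python3 -c "
from h import *
snap('wrist','w2')"
```

```text
1.3 [0.6041014  0.33980988 0.21068631] [ 0.67423979 -0.16685523 -0.13950132] 85.18837053791403
[[ 0.969 -0.248 -0.001]
 [-0.248 -0.969 -0.   ]
 [-0.001  0.001 -1.   ]]
grip rel hinge: x 0.1 y 140.8 z 169.7 mm, r 220.5 ang 50.3
q [ 0.48  0.3   1.56 -0.    1.28  0.73]
```

View pics/w2.png

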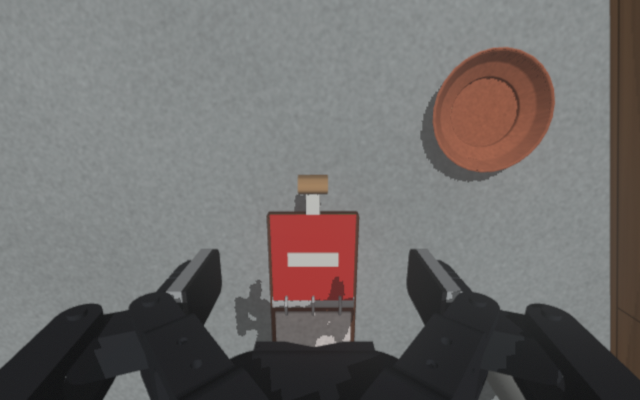

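The wrist view has the sign square to the jaws, with the toggle at (313,184) spanning columns 298–328. I'll check its position with the depth reading.

```bash
python3 - <<'E'
from h import *
c=dict(np.load('pics/w2.npz'))
h=np.array([.569,.2035,.060]); d=np.array([.2487,.9686,0]); n=np.array([.9686,-.2487,0])
for u,v in [(300,184),(313,178),(313,184),(313,190),(326,184),(272,215),(355,215),(313,213),(275,295),(352,295),(287,303),(314,305),(341,303)]:
    p=pt(c,u,v); e=p-h; print((u,v),(p*1000).round(1),'rel',(e@n*1e3).round(1),(e@d*1e3).round(1),(e[2]*1e3).round(1))
E
```

```text
(300, 184) [589.6 341.3  68.2] rel -14.3 138.6 8.2
(313, 178) [603.5 343.5  65.9] rel -1.4 144.2 5.9
(313, 184) [602.2 338.5  70.3] rel -1.4 139.1 10.3
(313, 190) [600.6 332.1  67.9] rel -1.4 132.4 7.9
(326, 184) [614.7 335.4  70.4] rel 11.4 139.1 10.4
(272, 215) [552.  315.1  61.6] rel -44.2 103.8 1.6
(355, 215) [635.9 294.1  63. ] rel 42.2 104.4 3.0
(313, 213) [594.1 306.8  62.3] rel -1.4 106.3 2.3
(275, 295) [528.4 222.8  61.1] rel -44.2 8.6 1.1
(352, 295) [612.4 202.   62. ] rel 42.5 9.3 2.0
(287, 303) [537.5 206.8  56.8] rel -31.3 -4.6 -3.2
(314, 305) [567.2 197.2  57.7] rel -0.2 -6.6 -2.3
(341, 303) [597.7 190.9  56. ] rel 30.9 -5.0 -4.0
```

The position agrees to about 1 mm. I'll descend and pinch.

>>> arm_command(
  rows=[
    {"xyz": [-0.001, 0.001, 0.03], "delta_rot": [0, 0, 0], "gripper": 0.085},
    {"xyz": [0, 0, 0.03], "delta_rot": [0, 0, 0], "gripper": 0.085},
    {"xyz": [0, 0, 0.03], "delta_rot": [0, 0, 0], "gripper": 0.085},
    {"xyz": [0, 0, 0.03], "delta_rot": [0, 0, 0], "gripper": 0.085},
    {"xyz": [0, 0, 0.03], "delta_rot": [0, 0, 0], "gripper": 0.085},
    {"xyz": [0, 0, 0.022], "delta_rot": [0, 0, 0], "gripper": 0.085},
    {"xyz": [0, 0, 0], "delta_rot": [0, 0, 0], "gripper": 0.055},
    {"xyz": [0, 0, 0], "delta_rot": [0, 0, 0], "gripper": 0.02},
    {"xyz": [0, 0, 0], "delta_rot": [0, 0, 0], "gripper": 0.02},
    {"xyz": [0, 0, 0], "delta_rot": [0, 0, 0], "gripper": 0.02},
    {"xyz": [0, 0, 0], "delta_rot": [0, 0, 0], "gripper": 0.02},
    {"xyz": [0, 0, 0], "delta_rot": [0, 0, 0], "gripper": 0.02},
  ],
  force=25,
)

```text
time: 2.55
tool_pos: [0.6028, 0.3397, 0.042]
tcp_rot: [-3.115, 0.393, 0.001]
wrist_force: [-5.3, 0.8, 6.0]
width: 0.339
```

```bash

python3 st.py; python3 -c "
from h import *
snap('wrist','w3')"
```

```text
2.55 [0.60277316 0.33972437 0.04196948] [-5.30487562  0.7751051   5.95210163] 28.94803760100503
[[ 0.969 -0.248 -0.001]
 [-0.248 -0.969  0.002]
 [-0.001 -0.002 -1.   ]]
grip rel hinge: x -1.1 y 140.3 z 1.0 mm, r 140.3 ang 0.4
q [0.48 0.43 1.71 0.   1.   0.73]
```

View pics/w3.png

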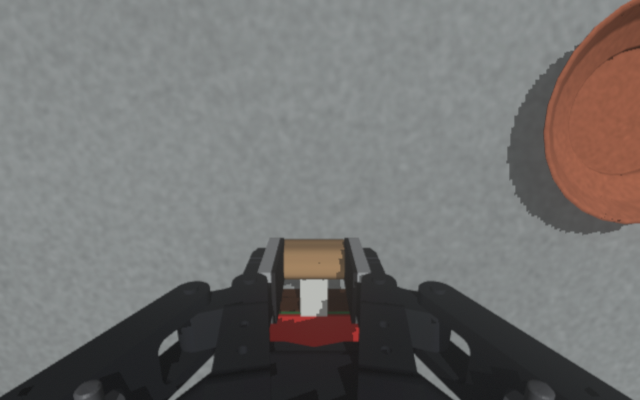

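The toggle is held at about 29 mm opening, between the pads at (314,258). Next I'll work out the arc increments.

```bash
python3 -c "
import numpy as np
t=np.radians(np.arange(0,181,6));print(*zip((-.14*np.diff(np.cos(t))).round(4),(-.14*np.diff(np.sin(t))).round(4)),sep='\n')"
```

```text
(np.float64(0.0008), np.float64(-0.0146))
(np.float64(0.0023), np.float64(-0.0145))
(np.float64(0.0038), np.float64(-0.0142))
(np.float64(0.0053), np.float64(-0.0137))
(np.float64(0.0067), np.float64(-0.0131))
(np.float64(0.008), np.float64(-0.0123))
(np.float64(0.0092), np.float64(-0.0114))
(np.float64(0.0104), np.float64(-0.0104))
(np.float64(0.0114), np.float64(-0.0092))
(np.float64(0.0123), np.float64(-0.008))
(np.float64(0.0131), np.float64(-0.0067))
(np.float64(0.0137), np.float64(-0.0053))
(np.float64(0.0142), np.float64(-0.0038))
(np.float64(0.0145), np.float64(-0.0023))
(np.float64(0.0146), np.float64(-0.0008))
(np.float64(0.0146), np.float64(0.0008))
(np.float64(0.0145), np.float64(0.0023))
(np.float64(0.0142), np.float64(0.0038))
(np.float64(0.0137), np.float64(0.0053))
(np.float64(0.0131), np.float64(0.0067))
(np.float64(0.0123), np.float64(0.008))
(np.float64(0.0114), np.float64(0.0092))
(np.float64(0.0104), np.float64(0.0104))
(np.float64(0.0092), np.float64(0.0114))
(np.float64(0.008), np.float64(0.0123))
(np.float64(0.0067), np.float64(0.0131))
(np.float64(0.0053), np.float64(0.0137))
(np.float64(0.0038), np.float64(0.0142))
(np.float64(0.0023), np.float64(0.0145))
(np.float64(0.0008), np.float64(0.0146))
```

First I'll go to 36° and check.

>>> arm_command(
  rows=[
    {"xyz": [0, 0.0008, -0.0146], "delta_rot": [0, 0, 0], "gripper": 0.02},
    {"xyz": [0, 0.0023, -0.0145], "delta_rot": [0, 0, 0], "gripper": 0.02},
    {"xyz": [0, 0.0038, -0.0142], "delta_rot": [0, 0, 0], "gripper": 0.02},
    {"xyz": [0, 0.0053, -0.0137], "delta_rot": [0, 0, 0], "gripper": 0.02},
    {"xyz": [0, 0.0067, -0.0131], "delta_rot": [0, 0, 0], "gripper": 0.02},
    {"xyz": [0, 0.008, -0.0123], "delta_rot": [0, 0, 0], "gripper": 0.02},
    {"xyz": [0, 0, 0], "delta_rot": [0, 0, 0], "gripper": 0.02},
  ],
  force=25,
)

```text
time: 3.3
tool_pos: [0.5954, 0.3105, 0.1233]
tcp_rot: [3.115, -0.394, -0.003]
wrist_force: [-5.5, -1.4, -3.1]
width: 0.34
```

```bash

python3 st.py; python3 -c "
from h import *
snap('scene','s4')
c=snap('wrist','w4')"
```

```text
3.3 [0.59535089 0.3105179  0.12327126] [-5.504173   -1.40971463 -3.05717364] 29.045307625962927
[[ 0.968 -0.249 -0.002]
 [-0.249 -0.968 -0.001]
 [-0.002  0.002 -1.   ]]
grip rel hinge: x -1.1 y 110.2 z 82.3 mm, r 137.6 ang 36.7
q [ 0.44  0.32  1.7  -0.    1.13  0.7 ]
```

View pics/s4.png

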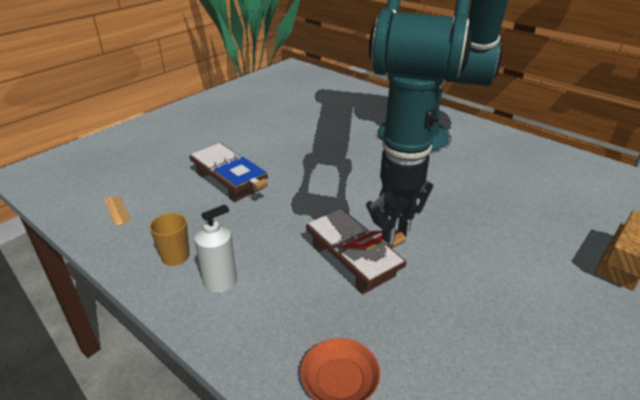

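View pics/w4.png

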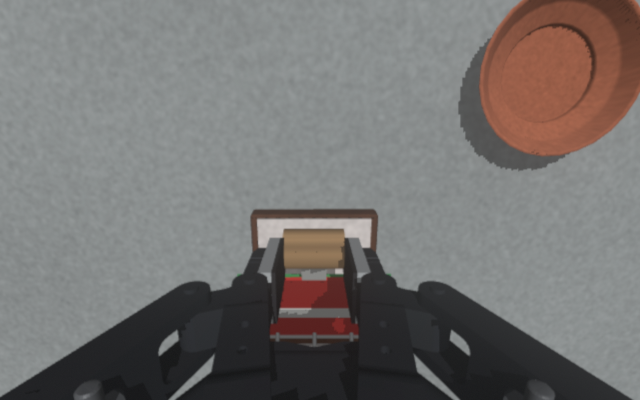

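The leaf follows the toggle, seen around (365,240) in the scene view, and the forces are small. Continuing to 108°.

>>> arm_command(
  rows=[
    {"xyz": [0, 0.0088, -0.0114], "delta_rot": [0, 0, 0], "gripper": 0.02},
    {"xyz": [0, 0.01, -0.0104], "delta_rot": [0, 0, 0], "gripper": 0.02},
    {"xyz": [0, 0.0112, -0.0092], "delta_rot": [0, 0, 0], "gripper": 0.02},
    {"xyz": [0, 0.0122, -0.008], "delta_rot": [0, 0, 0], "gripper": 0.02},
    {"xyz": [0, 0.0131, -0.0067], "delta_rot": [0, 0, 0], "gripper": 0.02},
    {"xyz": [0, 0.0137, -0.0053], "delta_rot": [0, 0, 0], "gripper": 0.02},
    {"xyz": [0, 0.0142, -0.0038], "delta_rot": [0, 0, 0], "gripper": 0.02},
    {"xyz": [0, 0.0145, -0.0023], "delta_rot": [0, 0, 0], "gripper": 0.02},
    {"xyz": [0, 0.0146, -0.0008], "delta_rot": [0, 0, 0], "gripper": 0.02},
    {"xyz": [0, 0.0146, 0.0008], "delta_rot": [0, 0, 0], "gripper": 0.02},
    {"xyz": [0, 0.0145, 0.0023], "delta_rot": [0, 0, 0], "gripper": 0.02},
    {"xyz": [0, 0.0142, 0.0038], "delta_rot": [0, 0, 0], "gripper": 0.02},
  ],
  force=25,
)

```text
time: 4.6
tool_pos: [0.5577, 0.1615, 0.1774]
tcp_rot: [-3.115, 0.393, -0.003]
wrist_force: [-11.5, 2.0, 12.0]
width: 0.337
```

```bash

python3 st.py; python3 -c "
from h import *
snap('side','d5');snap('wrist','w5')"
```

```text
4.6 [0.55769288 0.16146408 0.17737555] [-11.50472485   2.00948428  11.98225431] 28.760362147200944
[[ 0.969 -0.249  0.002]
 [-0.249 -0.969  0.002]
 [ 0.001 -0.003 -1.   ]]
grip rel hinge: x -0.5 y -43.6 z 136.4 mm, r 143.2 ang 107.7
q [0.24 0.11 1.85 0.   1.18 0.49]
```

View pics/d5.png

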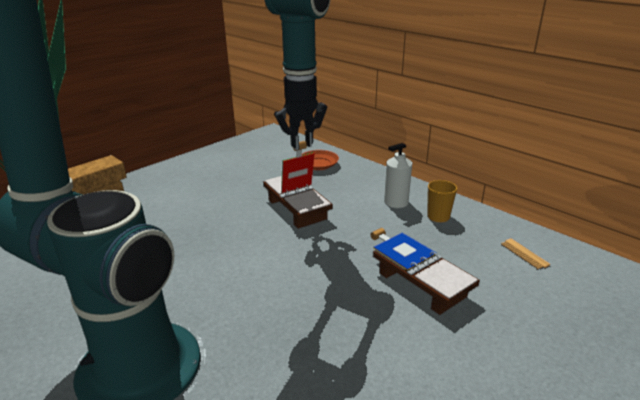

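View pics/w5.png

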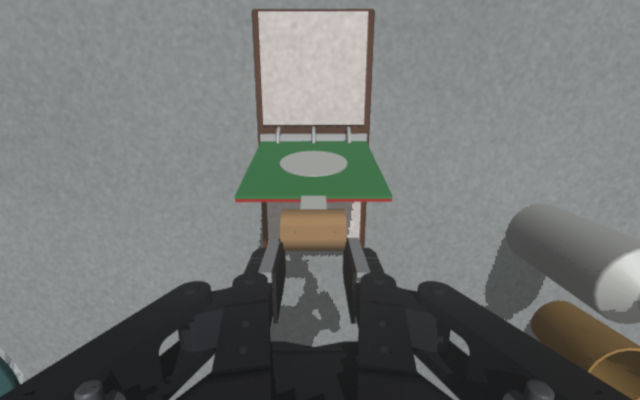

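The leaf is past upright with its green face toward the wrist camera, at (313,170). The toggle has shifted between the pads, from row 258 to row 230, so I'll measure where it sits now.

```bash
python3 - <<'E'
from h import *
h=np.array([.569,.2035,.060]); d=np.array([.2487,.9686,0]); n=np.array([.9686,-.2487,0])
for f,vs in (('w3',(242,250,258,266,274)),('w4',(232,240,248,256,264)),('w5',(212,220,228,236,244))):
    c=dict(np.load(f'pics/{f}.npz'))
    for v in vs:
        p=pt(c,313,v); e=p-h; print(f,v,'rel',(e@n*1e3).round(1),(e@d*1e3).round(1),(e[2]*1e3).round(1))
c=dict(np.load('pics/w5.npz'))
for u,v in [(245,197),(380,197),(313,145),(313,185)]:
    p=pt(c,u,v); e=p-h; print((u,v),'rel',(e@n*1e3).round(1),(e@d*1e3).round(1),(e[2]*1e3).round(1),np.degrees(np.arctan2(e[2],e@d)))
E
```

```text
w3 242 rel -2.1 146.5 1.3
w3 250 rel -2.1 144.7 6.6
w3 258 rel -2.1 141.8 9.1
w3 266 rel -2.1 137.8 9.4
w3 274 rel -2.1 134.3 10.8
w4 232 rel -2.1 121.7 80.8
w4 240 rel -2.0 119.1 84.5
w4 248 rel -2.0 116.1 87.1
w4 256 rel -2.0 112.6 88.5
w4 264 rel -2.0 108.1 87.8
w5 212 rel -1.6 -23.5 138.4
w5 220 rel -1.5 -25.7 143.3
w5 228 rel -1.5 -28.4 146.4
w5 236 rel -1.5 -32.3 146.4
w5 244 rel -1.5 -35.7 147.4
(245, 197) rel -40.3 -25.0 106.1 103.27511309358314
(380, 197) rel 36.8 -25.3 105.2 103.54815579799698
(313, 145) rel -1.8 -5.2 16.6 107.35451320804346
(313, 185) rel -1.6 -21.6 91.1 103.32481123971424
```

The leaf is at about 103.5° and the toggle at (-33, 136) from the hinge. The grip leads it by about 10 mm but still holds it. I'll lower along the rest of the arc with slightly less travel in y, to bring the toggle back to the middle of the pads.

```bash
python3 -c "
import numpy as np
t=np.radians(np.linspace(103.5,180,19));print(*zip((-.14*np.diff(np.cos(t))*100/107.3).round(4),(-.14*np.diff(np.sin(t))).round(4)),sep='\n')"|sed 's/np.float64//g'
```

```text
((0.0093), (0.0028))
((0.0091), (0.0035))
((0.0088), (0.0042))
((0.0085), (0.0049))
((0.0081), (0.0056))
((0.0077), (0.0062))
((0.0073), (0.0068))
((0.0068), (0.0074))
((0.0063), (0.0079))
((0.0057), (0.0084))
((0.0051), (0.0088))
((0.0045), (0.0092))
((0.0038), (0.0095))
((0.0032), (0.0098))
((0.0025), (0.01))
((0.0018), (0.0102))
((0.0011), (0.0103))
((0.0004), (0.0104))
```

>>> arm_command(
  rows=[
    {"xyz": [-0.001, 0.0093, 0.0028], "delta_rot": [0, 0, 0], "gripper": 0.02},
    {"xyz": [0, 0.0091, 0.0035], "delta_rot": [0, 0, 0], "gripper": 0.02},
    {"xyz": [0, 0.0088, 0.0042], "delta_rot": [0, 0, 0], "gripper": 0.02},
    {"xyz": [0, 0.0085, 0.0049], "delta_rot": [0, 0, 0], "gripper": 0.02},
    {"xyz": [0, 0.0081, 0.0056], "delta_rot": [0, 0, 0], "gripper": 0.02},
    {"xyz": [0, 0.0077, 0.0062], "delta_rot": [0, 0, 0], "gripper": 0.02},
    {"xyz": [0, 0.0073, 0.0068], "delta_rot": [0, 0, 0], "gripper": 0.02},
    {"xyz": [0, 0.0068, 0.0074], "delta_rot": [0, 0, 0], "gripper": 0.02},
    {"xyz": [0, 0, 0], "delta_rot": [0, 0, 0], "gripper": 0.02},
  ],
  force=25,
)

```text
time: 5.6
tool_pos: [0.5405, 0.0945, 0.1345]
tcp_rot: [3.113, -0.394, 0.003]
wrist_force: [-9.3, -5.7, 10.9]
width: 0.335
```

```bash

python3 st.py; python3 -c "
from h import *
snap('wrist','w6')
h=np.array([.569,.2035,.060]); d=np.array([.2487,.9686,0])
c=dict(np.load('pics/w6.npz'))
for v in range(90,300,10):
    p=pt(c,313,v); e=p-h; print(v,(e@d*1e3).round(1),(e[2]*1e3).round(1),c['pixels'][v,313])
"
```

```text
5.6 [0.54053398 0.09453263 0.13445704] [-9.27136108 -5.73623656 10.94396133] 28.573506831884103
[[ 0.969 -0.249  0.001]
 [-0.249 -0.969 -0.004]
 [ 0.002  0.004 -1.   ]]
grip rel hinge: x -0.5 y -112.5 z 93.5 mm, r 146.3 ang 140.3
q [ 0.13  0.09  1.96 -0.01  1.1   0.38]
90 -32.5 34.0 [193 197 192]
100 -38.5 41.3 [193 197 191]
110 -44.1 48.7 [193 197 191]
120 -49.6 52.5 [192 196 191]
130 -54.7 59.2 [192 196 191]
140 -59.9 62.1 [ 74 138  88]
150 -64.4 69.1 [ 74 139  88]
160 -69.1 73.4 [ 73 139  87]
170 -73.6 77.6 [ 73 138  87]
180 -77.8 82.1 [192 195 190]
190 -81.6 87.4 [192 195 190]
200 -85.7 90.9 [192 195 190]
210 -89.5 94.6 [193 196 190]
220 -90.3 106.5 [161 131  98]
230 -93.6 110.0 [164 133  98]
240 -97.7 111.2 [156 127  94]
250 -101.9 112.2 [123 101  76]
260 -194.5 -60.3 [131 134 134]
270 -205.6 -59.5 [80 81 80]
280 -217.1 -59.1 [80 82 81]
290 -230.0 -60.6 [79 81 81]
```

View pics/w6.png

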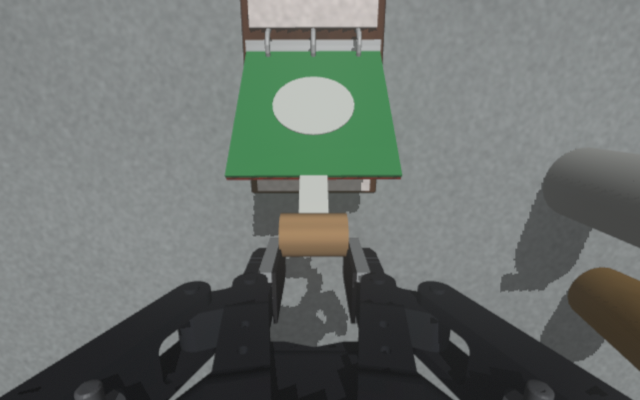

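The leaf is at about 133° and the toggle trails the grip by about 16 mm, close to the pad edge. I'll go straight down for a bit so the toggle swings back to the middle.

>>> arm_command(
  rows=[
    {"xyz": [0, -0.001, 0.006], "delta_rot": [0, 0, 0], "gripper": 0.02},
    {"xyz": [0, -0.001, 0.006], "delta_rot": [0, 0, 0], "gripper": 0.02},
    {"xyz": [0, 0, 0.006], "delta_rot": [0, 0, 0], "gripper": 0.02},
    {"xyz": [0, 0, 0.006], "delta_rot": [0, 0, 0], "gripper": 0.02},
    {"xyz": [0, 0, 0], "delta_rot": [0, 0, 0], "gripper": 0.02},
  ],
  force=25,
)

```text
time: 6.15
tool_pos: [0.5395, 0.0899, 0.1133]
tcp_rot: [3.1, -0.388, -0.002]
wrist_force: [-22.6, -30.6, 32.0]
width: 0.336
```

```bash

python3 st.py; python3 -c "
from h import *
snap('wrist','w7')
h=np.array([.569,.2035,.060]); d=np.array([.2487,.9686,0])
c=dict(np.load('pics/w7.npz'))
for v in range(100,290,10):
    p=pt(c,313,v); e=p-h; print(v,(e@d*1e3).round(1),(e[2]*1e3).round(1),c['pixels'][v,313])
"
```

```text
6.15 [0.53947927 0.08986947 0.1133075 ] [-22.56700015 -30.58822066  32.01756356] 28.67842974332829
[[ 0.969 -0.246 -0.003]
 [-0.246 -0.969 -0.017]
 [ 0.001  0.017 -1.   ]]
grip rel hinge: x -0.4 y -117.1 z 72.3 mm, r 137.6 ang 148.3
q [ 0.13  0.11  1.97 -0.02  1.06  0.39]
100 -43.8 34.6 [195 199 193]
110 -49.0 39.0 [197 200 194]
120 -54.0 43.0 [196 200 194]
130 -58.9 47.3 [196 200 193]
140 -63.6 51.1 [197 200 194]
150 -68.3 54.1 [ 76 142  90]
160 -72.9 57.6 [ 75 142  90]
170 -77.3 60.8 [ 76 143  91]
180 -81.4 65.1 [ 76 143  91]
190 -85.6 68.0 [ 76 143  91]
200 -89.3 72.5 [200 204 198]
210 -93.4 75.0 [201 204 199]
220 -97.6 77.2 [203 206 201]
230 -101.3 80.2 [205 208 203]
240 -103.1 87.3 [126 104  79]
250 -105.4 92.6 [166 135 100]
260 -108.2 96.2 [160 130  96]
270 -112.4 97.2 [149 121  89]
280 -118.0 95.7 [104  86  65]
```

View pics/w7.png

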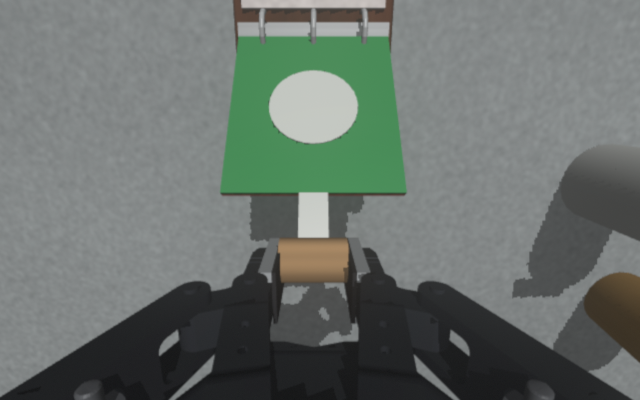

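The leaf is at about 141°. The 45 N wrist force points radially outward, because my straight descent pushed the gripped toggle toward the hinge. I'll relieve it by moving outward, then follow the arc.

>>> arm_command(
  rows=[
    {"xyz": [0, 0.004, -0.003], "delta_rot": [0, 0, 0], "gripper": 0.02},
    {"xyz": [0, 0, 0], "delta_rot": [0, 0, 0], "gripper": 0.02},
  ],
  force=20,
)

```text
time: 6.4
tool_pos: [0.5396, 0.0909, 0.1146]
tcp_rot: [3.11, -0.392, 0.002]
wrist_force: [-14.1, -15.2, 15.0]
width: 0.331
```

>>> arm_command(
  rows=[
    {"xyz": [0, 0.0059, 0.0078], "delta_rot": [0, 0, 0], "gripper": 0.02},
    {"xyz": [0, 0.0053, 0.0082], "delta_rot": [0, 0, 0], "gripper": 0.02},
    {"xyz": [0, 0.0047, 0.0085], "delta_rot": [0, 0, 0], "gripper": 0.02},
    {"xyz": [0, 0.0042, 0.0089], "delta_rot": [0, 0, 0], "gripper": 0.02},
    {"xyz": [0, 0, 0], "delta_rot": [0, 0, 0], "gripper": 0.02},
  ],
  force=20,
)

```text
time: 6.9
tool_pos: [0.5348, 0.0726, 0.079]
tcp_rot: [3.112, -0.393, 0.001]
wrist_force: [-8.5, -10.2, 8.8]
width: 0.338
```

```bash

python3 st.py; python3 -c "
from h import *
snap('wrist','w8')
h=np.array([.569,.2035,.060]); d=np.array([.2487,.9686,0])
c=dict(np.load('pics/w8.npz'))
for v in range(100,290,10):
    p=pt(c,313,v); e=p-h; print(v,(e@d*1e3).round(1),(e[2]*1e3).round(1),c['pixels'][v,313])
"
```

```text
6.9 [0.53482781 0.07263358 0.07904849] [ -8.51775117 -10.23984578   8.76419257] 28.84872653773059
[[ 0.969 -0.248 -0.   ]
 [-0.248 -0.969 -0.005]
 [ 0.001  0.005 -1.   ]]
grip rel hinge: x -0.6 y -135.2 z 38.0 mm, r 140.4 ang 164.3
q [ 0.09  0.13  2.02 -0.01  0.99  0.35]
100 -62.1 28.2 [210 213 208]
110 -66.6 30.0 [211 213 209]
120 -71.0 31.8 [212 213 210]
130 -75.5 32.8 [211 212 211]
140 -79.8 34.7 [ 94 161 110]
150 -84.2 36.1 [ 94 162 110]
160 -88.5 38.1 [ 94 162 110]
170 -92.7 40.6 [ 94 163 110]
180 -97.2 41.0 [ 93 163 111]
190 -101.1 44.0 [102 166 117]
200 -105.3 45.8 [210 211 210]
210 -109.6 47.2 [210 210 209]
220 -113.6 49.0 [210 210 209]
230 -117.8 50.6 [211 210 210]
240 -121.9 52.1 [207 206 205]
250 -123.5 59.1 [158 129  97]
260 -126.7 62.0 [169 136 101]
270 -130.3 63.7 [150 122  91]
280 -134.2 65.1 [125 102  76]
```

View pics/w8.png

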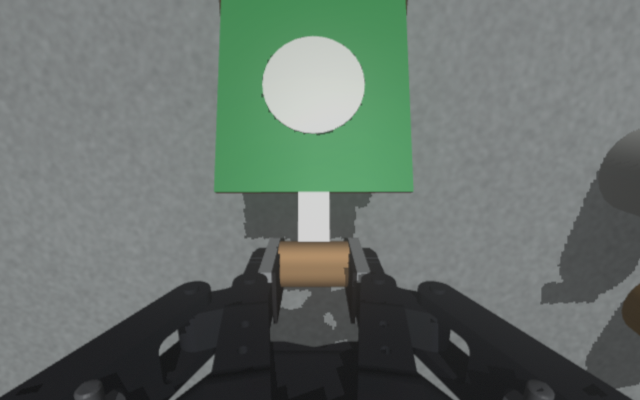

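The leaf is at about 157° and the forces are falling. Finishing the arc.

>>> arm_command(
  rows=[
    {"xyz": [0, 0.004, 0.0091], "delta_rot": [0, 0, 0], "gripper": 0.02},
    {"xyz": [0, 0.0032, 0.0094], "delta_rot": [0, 0, 0], "gripper": 0.02},
    {"xyz": [0, 0.0024, 0.0095], "delta_rot": [0, 0, 0], "gripper": 0.02},
    {"xyz": [0, 0.0016, 0.0096], "delta_rot": [0, 0, 0], "gripper": 0.02},
    {"xyz": [0, 0.0008, 0.0098], "delta_rot": [0, 0, 0], "gripper": 0.02},
    {"xyz": [0, 0, 0], "delta_rot": [0, 0, 0], "gripper": 0.02},
  ],
  force=20,
)

```text
time: 7.55
tool_pos: [0.5322, 0.0624, 0.0307]
tcp_rot: [3.114, -0.393, 0.001]
wrist_force: [-6.0, -8.4, 4.4]
width: 0.334
```

```bash

python3 st.py; python3 -c "
from h import *
snap('wrist','w9')
h=np.array([.569,.2035,.060]); d=np.array([.2487,.9686,0])
c=dict(np.load('pics/w9.npz'))
for v in range(100,290,20):
    p=pt(c,313,v); e=p-h; print(v,(e@d*1e3).round(1),(e[2]*1e3).round(1),c['pixels'][v,313])
"
```

```text
7.55 [0.53220986 0.06235421 0.03065418] [-6.01942087 -8.3679551   4.4353459 ] 28.49794961049673
[[ 0.969 -0.248  0.   ]
 [-0.248 -0.969 -0.003]
 [ 0.001  0.003 -1.   ]]
grip rel hinge: x -0.6 y -145.8 z -10.3 mm, r 146.2 ang -175.9
q [ 0.07  0.19  2.06 -0.    0.89  0.33]
100 -73.4 6.2 [202 205 200]
120 -80.9 6.1 [197 200 195]
140 -88.6 6.5 [ 79 143  93]
160 -96.4 7.1 [ 74 139  89]
180 -104.4 8.3 [ 71 136  86]
200 -112.6 9.0 [186 189 184]
220 -121.5 8.4 [185 189 183]
240 -130.5 8.6 [186 188 183]
260 -136.0 16.2 [180 146 108]
280 -144.0 18.1 [138 113  84]
```

View pics/w9.png

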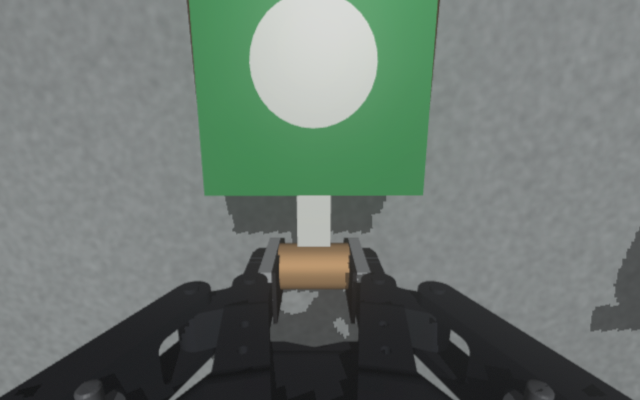

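The leaf is about 3° from flat, green face up, with the toggle at (313,268). Releasing and retreating upward.

>>> arm_command(
  rows=[
    {"xyz": [0, 0, 0], "delta_rot": [0, 0, 0], "gripper": 0.085},
    {"xyz": [0, 0, 0], "delta_rot": [0, 0, 0], "gripper": 0.085},
    {"xyz": [0, 0, 0], "delta_rot": [0, 0, 0], "gripper": 0.085},
    {"xyz": [0, 0, 0], "delta_rot": [0, 0, 0], "gripper": 0.085},
    {"xyz": [0, 0, 0], "delta_rot": [0, 0, 0], "gripper": 0.085},
    {"xyz": [0, 0, -0.02], "delta_rot": [0, 0, 0], "gripper": 0.085},
    {"xyz": [0, 0, -0.03], "delta_rot": [0, 0, 0], "gripper": 0.085},
    {"xyz": [0, 0, -0.04], "delta_rot": [0, 0, 0], "gripper": 0.085},
    {"xyz": [0, 0, -0.04], "delta_rot": [0, 0, 0], "gripper": 0.085},
    {"xyz": [0, 0, -0.04], "delta_rot": [0, 0, 0], "gripper": 0.085},
    {"xyz": [0, 0, 0], "delta_rot": [0, 0, 0], "gripper": 0.085},
    {"xyz": [0, 0, 0], "delta_rot": [0, 0, 0], "gripper": 0.085},
  ],
)

```text
time: 8.8
tool_pos: [0.5334, 0.0656, 0.2009]
tcp_rot: [-3.116, 0.393, -0.005]
wrist_force: [0.2, -0.2, -0.3]
width: 0.994
```

```bash

python3 st.py; python3 -c "
from h import *
snap('scene','s10')
c=snap('wrist','w10')
h=np.array([.569,.2035,.060]); d=np.array([.2487,.9686,0])
for v in range(20,240,15):
    p=pt(c,313,v); e=p-h; print(v,(e@d*1e3).round(1),(e[2]*1e3).round(1),c['pixels'][v,313])
"
```

```text
8.8 [0.53336921 0.06561356 0.20092029] [ 0.19058834 -0.20043239 -0.28653493] 84.9052091776712
[[ 0.969 -0.248  0.003]
 [-0.248 -0.969  0.   ]
 [ 0.003 -0.001 -1.   ]]
grip rel hinge: x -0.3 y -142.4 z 159.9 mm, r 214.2 ang 131.7
q [ 0.08  0.01  1.91 -0.    1.22  0.33]
20 -3.1 12.4 [134 136 135]
35 -13.0 6.5 [72 84 75]
50 -23.8 1.5 [ 83 145  97]
65 -35.9 0.6 [116 159 125]
80 -48.5 2.8 [193 196 190]
95 -61.2 2.1 [191 194 189]
110 -74.3 2.0 [188 192 187]
125 -87.7 1.0 [ 74 135  88]
140 -101.3 2.7 [ 73 134  86]
155 -115.4 1.9 [184 186 182]
170 -129.8 2.4 [183 186 181]
185 -143.2 8.3 [153 125  95]
200 -177.3 -58.8 [81 84 83]
215 -196.0 -58.4 [133 137 137]
230 -216.0 -60.2 [131 136 135]
```

View pics/s10.png

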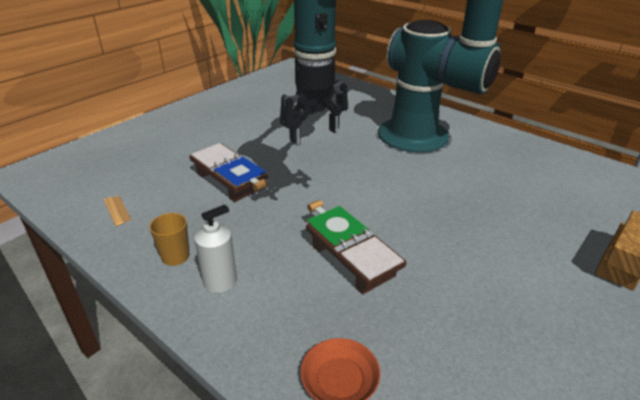

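View pics/w10.png

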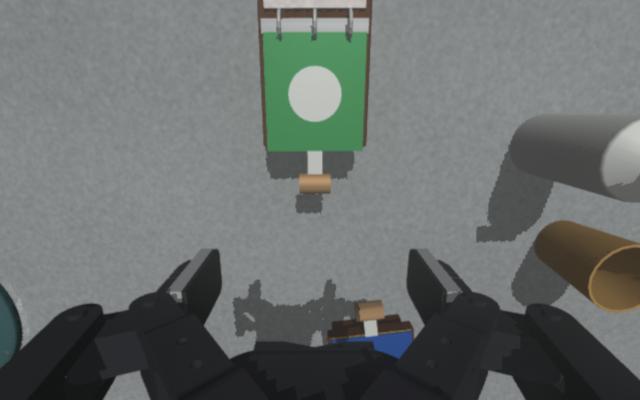

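The leaf lies flat at (340,225) in the scene view, green with the white disc up, its height level at about 2 mm above the hinge line. The blue leaf is flat at (240,170), and the gripper is clear with no force on the wrist.

```bash
python3 -c "
from h import *
print(bot.finish_job())"
```

```text
the job is handed in; nothing more can be done
None
```

I turned the red leaf over across its rings by its cork toggle, let go of it and handed the job in at about 9 s.

- **Red leaf:** the last wrist depth check showed it level, about 2 mm above the hinge line along its length, with the green face and white disc up. I took one set of pictures after release, so rest was judged from that and not from a repeat reading.
- **Blue leaf:** it looked flat and unmoved in the last scene picture. I did not measure it with depth.
- **Robot:** the gripper was open and clear, and the wrist force was under 0.5 N.

**Toggle slip:** past upright, the toggle slipped up to about 16 mm in the pads. My correction, a straight move down, briefly pushed it toward the hinge. The highest wrist force I read was about 50 N, against the 120 N limit. I eased that off and lowered the leaf the rest of the way along its arc.

**Refused call:** my first move call was refused because not every row had all its fields. Nothing moved.

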